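# Deal two brass sleeves from the tilted drum feeder and tally them

### The job

Turn the feeder's knob slowly clockwise so that the brass sleeves drop one at a time into its tray, and stop when exactly two lie in the tray and the third is still in the drum. Then press the round key of the tally counter just until it clicks and no further, let it come back up, and leave the other things on the table alone.

Things in the scene. Friction and masses are not known exactly. Their poses are not given: they have to be found in the camera images.
- feeder: Rotary feeder fixed to the table: steel base 315 x 190 mm, a leaning aluminium drum (188 mm wide) on it, catch tray in front. Origin: on the table at mid-width, 185 mm behind the tray's front edge; x level, from the tray to the drum's high back; z up. The drum axis leans 40 deg towards the tray: outwards through the knob it is (-0.643, 0, 0.766) in this frame.
- tray_mid (a point): Middle of the felt floor of the feeder's open catch tray, 10 mm above the table. Inside the tray is 151 mm (feeder x) by 178 mm (feeder y); its rim is 46 mm above the table. Above it, at the drum's lowest point, is the drum's only opening, 80 mm wide, with a short lip 60 mm above the floor.
- knob_mid (a point): Centre of the round knurled brass knob (52 mm diameter, 40 mm along the drum axis): 20 mm below its outer face, 30 mm above the clear cover disc (173 mm diameter) that turns with it; a neck 40 mm in diameter, 10 mm high, lies between. Grip it across at any angle with the fingers along the axis, so tilted 40 deg; 40 N of grip or more does not slip.
- drum (a joint): Turn of the drum (rad), about 0 at the start, growing clockwise as seen looking down on the knob. It takes 0.3 to 0.6 N m and stays where left. Five pockets 1.257 rad apart: at 0 an empty one faces the opening, the next three hold a sleeve each, so they fall at about 1.26, 2.51 and 3.77 (up to 0.3 early). Stop near 2.5. Slowly: 0.5 to 1 rad/s, never over 3.
- sleeve_a_mid (a point): Centre of the first brass sleeve to arrive at the opening: a plain cylinder 60 mm long, 26 mm in diameter, about 0.12 kg, lying across its pocket. It rolls out by itself when its pocket meets the opening.
- sleeve_b_mid (a point): Centre of the second sleeve to arrive, the same in size and look.
- sleeve_c_mid (a point): Centre of the third sleeve, the same in size and look; it must stay in the drum.
- counter: Tally counter: grey plastic box 100 x 130 x 40 mm fixed to the table, with a dark display window on its +y half and one round key. Origin: underside centre, z up.
- key_top (a point): Centre of the top face of the counter's round aluminium dome key, 50 mm in diameter (flat over the middle 24 mm), 61 mm above the table at rest; it is pressed straight down.
- key (a joint): Travel of the key in m, 0 at rest, growing as it is pressed, stop at 0.010. The force rises to a peak of about 5.5 N at 2.5 mm, then drops to about 2 N at 5.5 mm (the click: it counts from 4 mm on), then rises again to 4.5 N at 7 mm and 8 N at 8 mm. It must not go beyond 8 mm; 5 to 6 mm is right. It springs back when let go.
- rack: Bystander: beech rack 70 x 210 mm with three pinned brass cylinders standing in it, up to 144 mm high. Origin: underside centre.
- wheel: Bystander: steel ratchet wheel lying flat, 82 mm diameter, 8 mm thick. Origin: underside centre.
- dome: Bystander: small glass dome on a wooden foot, 96 mm diameter, 101 mm high. Origin: underside centre.
- scraper: Bystander: bone-handled scraper lying flat, about 180 mm long, 24 mm high. Origin: under its middle.
Not all that is in view belongs to the job. There is more than one size of the counter; the job needs the smallest.

How it is judged:
On the way, in this order (a step that is already met when the one before it is completed fails the run):
1. the first sleeve has dropped into the tray while the second and third are still in the drum (x of sleeve_a_mid in the frame of feeder between -0.185 and -0.03 m and z of sleeve_a_mid in the frame of feeder below 0.055 m and y of sleeve_a_mid in the frame of feeder between -0.095 and 0.095 m and x of each of sleeve_b_mid, sleeve_c_mid in the frame of feeder above -0.035 m and distance between each of sleeve_b_mid, sleeve_c_mid and knob_mid below 0.105 m), for 0.2 s.
2. the second sleeve has dropped into the tray too, the third is still in the drum (x of sleeve_a_mid in the frame of feeder between -0.185 and -0.03 m and z of each of sleeve_a_mid, sleeve_b_mid in the frame of feeder below 0.055 m and y of sleeve_a_mid in the frame of feeder between -0.095 and 0.095 m and x of sleeve_b_mid in the frame of feeder between -0.185 and -0.03 m and y of sleeve_b_mid in the frame of feeder between -0.095 and 0.095 m and x of sleeve_c_mid in the frame of feeder above -0.035 m and distance between sleeve_c_mid and knob_mid below 0.105 m), for 0.2 s.
3. the key is pressed past its click (value of joint key above 0.004 m), for 0.05 s.
At the end, for the whole second after the job is handed in: The first two sleeves lie at rest inside the tray, the third is still at rest inside the drum, and the counter's key is up again (within 1.5 mm) (all of step 2 and value of joint key below 0.0015 m and linear speed of each of sleeve_a, sleeve_b, sleeve_c below 0.03 m/s); the robot touches nothing.
It fails at once if the third sleeve leaves the drum (not (x of sleeve_c_mid in the frame of feeder above -0.035 m and distance between sleeve_c_mid and knob_mid below 0.105 m)).
It fails at once if the drum is turned faster than 3 rad/s (velocity of joint drum above 3 rad/s or velocity of joint drum below -3 rad/s).
It fails at once if the key is pressed on beyond its click, more than 8 mm (value of joint key above 0.008 m).
It fails at once if the rack, ratchet wheel, glass dome or scraper is shifted more than 15 mm (distance of any of rack, wheel, dome, scraper from where it was at the start of the episode above 0.015 m).
It also fails if it takes over 58 s, if anything falls off the work surface, if the arm or the gripper's body presses on something with over 40 N, if the wrist force passes 120 N, or if a joint passes its speed limit or range.

### The arm

A 6-joint arm with a two-finger parallel gripper is mounted at the origin on the work surface. World frame = base frame: x ahead of the robot, y to its left, z up, the work surface at z = 0. Lengths are in m, angles in rad, forces in N, time in s.
With the tool pointing down it reaches from about 0.375 to 0.975 m from the base axis. Payload 3.8 kg.
Tool frame: the origin (TCP) lies midway between the tips of the shut fingers; the grasp point (between the pads) lies 19 mm behind it; z points along the fingers, y is the line along which they close (so a half turn about z gives the same grasp; the last joint's range is limited). The gripper opens to 85 mm and grips with 20 to 120 N. Pads are 22 mm wide; open, the fingers measure 114 mm over their backs; the gripper's body (76 mm by 85 mm) begins 54 mm behind the grasp point. The pads swing forward as they close: fully open they stand 13 mm farther back than shut.
Start: joints at [-1.313, 0.264, 1.604, -0, 1.274, -0.037], TCP at [0.196, -0.646, 0.231] pointing down, gripper open.
Joint ranges: [-2.63, 2.63], [-0.94, 2.18], [0.31, 2.57], [-1.31, 4.45], [0, 2.66], [-2.55, 2.55]. Speed limits (rad/s): [2.57, 2.57, 3.14, 3.14, 3.14, 3.14].

### API

Orientations are given as a rotation vector (axis times angle).
In Python, from workcell import bot, imaging gives the robot as it stands.
- The arm moves only by the tool step_arm, never from a script. Its argument "series" is a list of rows, each an object of numbers: "grip": the closure, from -1 (fully open) to 1 (shut); "x", "y", "z": the shift along the tool's x, y, z normalised to -1 to 1, where 1 is 500 mm; "ax", "ay", "az": the turn, a rotation vector about the tool's x, y, z normalised to -1 to 1, where 1 is 30 degrees. A call has 1 to 12 rows; each row is the pose to reach, as a shift and turn from the pose commanded when the call began, along the tool's axes at that moment; what a row does not reach only later rows make up. A row lasts 1/10 s, in which the tool goes at most 50 mm and 8.59 degrees, less where a joint would pass 70% of its speed; a pose out of reach is approached as far as the arm can. A call with a number of a shift or a turn outside -1 to 1 is refused whole. A call with a gripper value outside its range is refused whole. The fingers move at their own pace and stop on an object; "force" is the grip in N (left out, the last holds). Time passes only in rows, so rows that repeat a pose let the fingers close. It gives the time, the measured TCP pose, the force, the opening and the grip force at its end, in the units of the state.
- bot.read_state(): the state, without advancing time (a new reading comes with each control period).
- imaging.read_camera(name): name is "scene" or "side" or "wrist"; returns a dict with "img" (420x560x3 uint8, red, green, blue), "fx", "fy", "cx", "cy" (pixels), "k1" (the pictures are not rectified: a ray, as slopes to the right and down, at radius r is drawn at 1 + k1 r^2 times it, then the intrinsics apply), "R" (3x3) and "t" (3): a world point X has camera coordinates R X + t. Camera axes: x right, y down, z forward; pixel columns grow to the right and rows downward; lengths in m; the calibration is good to about 2 mm. A picture is of the moment at which its call begins. There is no depth.
- bot.finish_job(): hands the job in; it is judged then, once.
The state is a dict: "time": time; "q": joint angles; "joint_vel": joint speeds; "joint_torque": joint torques, N m; "tool_pos": TCP position; "tcp_rot": TCP orientation; "wrist_force": force on the tool from outside, world axes, zero at the start; "torque": the same for the moment, N m; "width": opening from 0.0 (shut) to 1.0 (fully open); "grip_force": force on a finger pad.
Only numpy, scipy, OpenCV 4.12 (cv2) and the standard library are available. Lean on these libraries where they do the work, as an engineer would, in place of code of your own. Each camera call takes 0.05 s, during which the arm holds its last target. There are 200 camera calls.

## Working session

There is one attempt and no reset: what is moved stays moved. The work goes in short steps, Python scripts to look and compute and a tool call to move; the robot and the scene stay as the last step left them, time stands still between calls to the robot, and variables do not carry over. Pictures are saved under pics/ and viewed, at most 10 in all, crops included, and the job is handed in when it is done.

Besides the shell and the picture viewer there is one more tool, called after "Request:" by a JSON object that holds its "op" and its "data", one argument or row to a line. step_arm: Moves the arm, as the interface text tells. Scaled input: -1 to 1 covers 500 mm each way for a shift and 30 degrees each way for a turn. Its arguments: {"type":"object","properties":{"series":{"type":"array","items":{"type":"object","properties":{"grip":{"type":"number"},"x":{"type":"number","minimum":-1,"maximum":1},"y":{"type":"number","minimum":-1,"maximum":1},"z":{"type":"number","minimum":-1,"maximum":1},"ax":{"type":"number","minimum":-1,"maximum":1},"ay":{"type":"number","minimum":-1,"maximum":1},"az":{"type":"number","minimum":-1,"maximum":1}}}},"force":{"type":"number"}},"required":["series"]}

```bash
mkdir -p pics
cat > h.py <<'E'
import numpy as np, cv2, json
from workcell import bot, imaging
from scipy.spatial.transform import Rotation as Ro
def snap(n,f):
    c=imaging.read_camera(n); cv2.imwrite('pics/'+f+'.png',c['img'][:,:,::-1])
    json.dump({k:np.asarray(c[k]).tolist() for k in c if k!='img'},open('pics/'+f+'.json','w')); return c
def cal(f): return {k:np.array(v) for k,v in json.load(open('pics/'+f+'.json')).items()}
def ray(c,u,v):
    K=np.array([[c['fx'],0,c['cx']],[0,c['fy'],c['cy']],[0,0,1.]],float)
    p=cv2.undistortPoints(np.array([[[u,v]]],float),K,np.array([float(c['k1']),0,0,0]))[0,0]
    R=c['R']; d=R.T@np.array([p[0],p[1],1]); return -R.T@c['t'], d/np.linalg.norm(d)
def atz(c,u,v,z):
    o,d=ray(c,u,v); return o+d*(z-o[2])/d[2]
def proj(c,X):
    K=np.array([[c['fx'],0,c['cx']],[0,c['fy'],c['cy']],[0,0,1.]],float)
    return cv2.projectPoints(np.array(X,float).reshape(-1,1,3),cv2.Rodrigues(c['R'])[0],c['t'].astype(float),K,np.array([float(c['k1']),0,0,0]))[0][:,0]
def tri(obs):
    A=0;b=0
    for c,u,v in obs:
        o,d=ray(c,u,v);P=np.eye(3)-np.outer(d,d);A=A+P;b=b+P@o
    X=np.linalg.solve(A,b); return X,[proj(c,X)[0]-[u,v] for c,u,v in obs]
E
python3 - <<'E'
from h import *
for n in('scene','side'):
    c=snap(n,n+'0'); im=cv2.resize(c['img'],(800,600),interpolation=cv2.INTER_CUBIC)[:,:,::-1]; cv2.imwrite(f'pics/{n}0b.png',im)
    print(n,c['fx'],c['k1'],-c['R'].T@c['t'],c['R'][2])
print(bot.read_state())
E
```

```text
scene 502.8001402841939 -0.1287762668831391 [1.12047338 0.77400215 1.14737131] [-0.40135219 -0.58354494 -0.70596865]
side 540.77471496226 0.059174205718374485 [ 1.49872067 -0.94188738  1.07010529] [-0.60508978  0.53663985 -0.58811906]
{'time': 0.1, 'q': array([-1.31292309e+00,  2.64691713e-01,  1.60524002e+00, -5.08248212e-06,
        1.27370637e+00, -3.69102412e-02]), 'joint_vel': array([-0.00051076, -0.00075967, -0.00293523,  0.00012045,  0.00181405,
       -0.00049727]), 'joint_torque': array([-4.71125386e-04, -5.16709936e+01, -3.68590021e+01, -9.69471262e-05,
        6.35670352e-03,  6.95556849e-06]), 'tool_pos': array([ 0.19593041, -0.64524567,  0.23007577]), 'tcp_rot': array([-3.10551913e+00, -4.61073900e-01,  3.61603495e-04]), 'wrist_force': array([-0.2168151 , -0.26665837,  0.42709239]), 'torque': array([-0.00747616, -0.00701038, -0.00579361]), 'grip_force': 0.0, 'width': 0.9994208673126567}
```

View pics/scene0b.png

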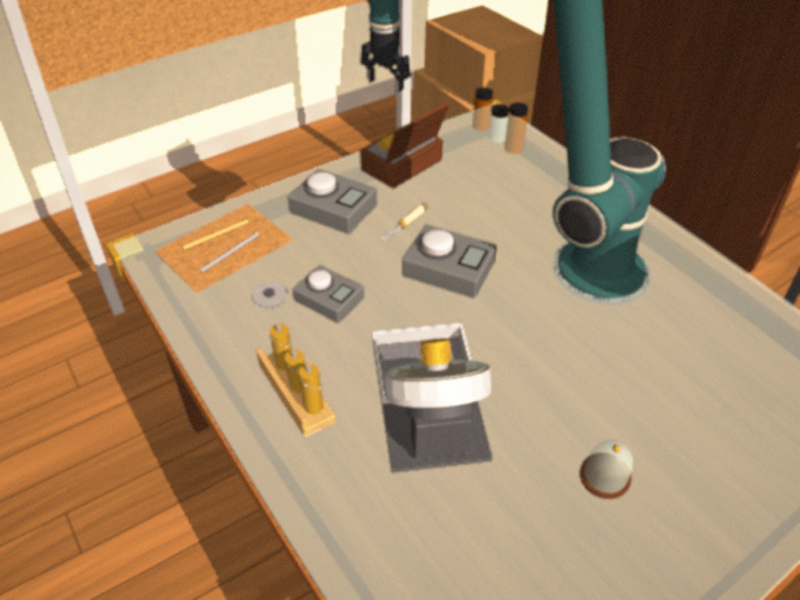

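View pics/side0b.png

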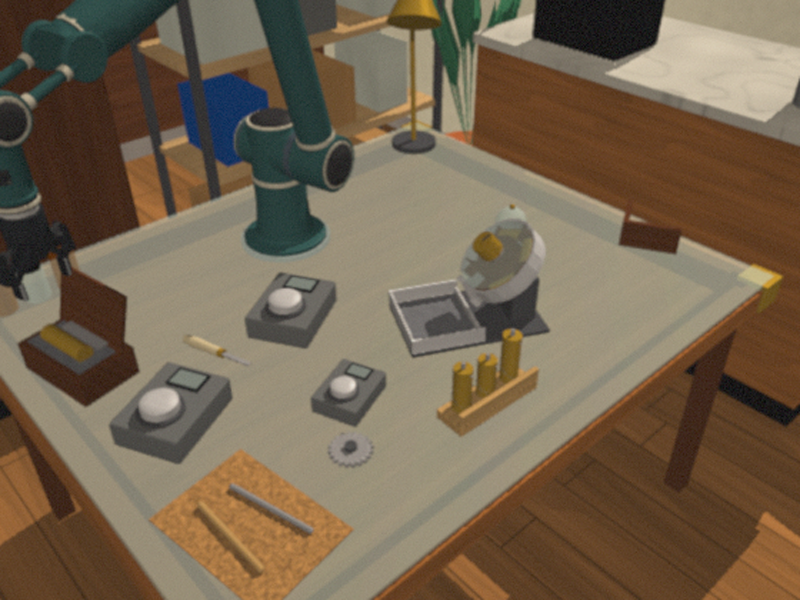

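The scene and side pictures show the smallest counter at (328,292) and (348,390). The feeder's knob is at (436,352) and (487,246), and its tray is towards -y. I'll enlarge both regions.

Run:
```python
import cv2
for n,(x,y) in {'scene0':(190,180),'side0':(210,140)}.items():
    im=cv2.imread(f'pics/{n}.png')[y:y+148,x:x+197 if n=='side0' else x+170]
    im=cv2.resize(im,None,fx=4,fy=4,interpolation=cv2.INTER_CUBIC); cv2.imwrite(f'pics/{n}c.png',im)
```

```text
(no output)
```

View pics/scene0c.png

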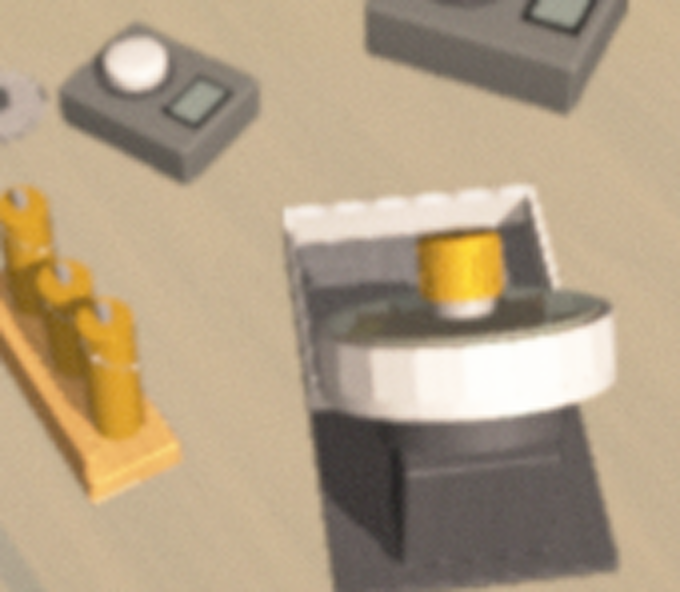

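View pics/side0c.png

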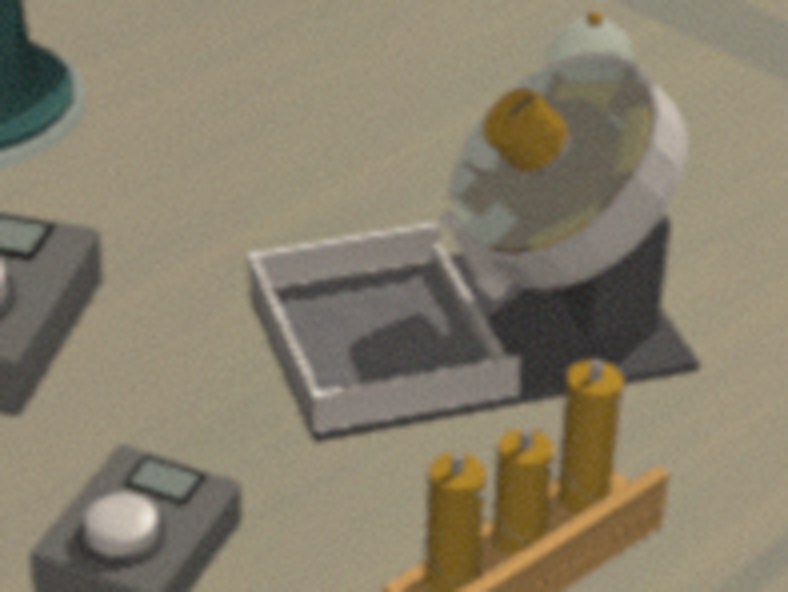

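The crops show the tray's front rim corners at scene (286,210) and (533,186), and side (315,395) and (252,256). The knob is at (460,267) and (526,130), and the small counter's key at (135,62) and (121,522).

```bash
cat > m.py <<'E'
from h import *
S,D=cal('scene0'),cal('side0')
a=lambda u,v:(S,(u+.5)/4-.5+190,(v+.5)/4-.5+180)
b=lambda u,v:(D,(u+.5)/4-.5+210,(v+.5)/4-.5+140)
E
python3 - <<'E'
from m import *
for n,p,q in [('frontA',(286,210),(315,395)),('frontB',(533,186),(252,256)),('knob',(460,267),(526,130)),('key',(135,62),(121,522)),]:
    X,e=tri([a(*p),b(*q)]); print(n,X.round(4),np.round(e,1).tolist(), atz(*a(*p),.046)[:2].round(4),atz(*b(*q),.046)[:2].round(4))
for q in [(435,228),(517,358)]: print('back',atz(*b(*q),.046).round(4))
for q in [(336,592),(616,567)]: print('base back',atz(*a(*q),.004).round(4))
A,e=tri([a(286,210),b(315,395)]);B,e=tri([a(533,186),b(252,256)])
print(np.linalg.norm(A-B))
# counter corners z=.04: scene / side
for q in [(62,92),(183,152),(262,88),(137,22)]: print('cs',atz(*a(*q),.04).round(4))
for q in [(35,552),(240,485),(122,447)]: print('cd',atz(*b(*q),.04).round(4))
print('key z.061',atz(*a(135,62),.058).round(4),atz(*b(121,522),.058).round(4))
E
```

```text
frontA [ 0.5908 -0.0923  0.0482] [[0.1, -0.2], [0.2, 0.2]] [ 0.5905 -0.0936] [ 0.5879 -0.0902]
frontB [ 0.4246 -0.0085  0.0477] [[-0.1, 0.1], [-0.1, -0.1]] [ 0.423  -0.0099] [ 0.4235 -0.0071]
knob [0.5942 0.1217 0.1899] [[0.2, -0.3], [0.2, 0.2]] [0.5165 0.0244] [0.4448 0.2961]
key [ 0.6068 -0.2891  0.0547] [[0.1, -0.2], [0.2, 0.2]] [ 0.6036 -0.297 ] [ 0.5982 -0.2834]
back [0.4962 0.1301 0.046 ]
back [0.6592 0.0528 0.046 ]
base back [0.7283 0.1788 0.004 ]
base back [0.5639 0.2678 0.004 ]
0.18617296647978102
cs [ 0.6663 -0.3051  0.04  ]
cs [ 0.6205 -0.1937  0.04  ]
cs [ 0.5321 -0.2198  0.04  ]
cs [ 0.5755 -0.3439  0.04  ]
cd [ 0.5765 -0.3418  0.04  ]
cd [ 0.6201 -0.193   0.04  ]
cd [ 0.5311 -0.229   0.04  ]
key z.061 [ 0.6092 -0.2853  0.058 ] [ 0.6088 -0.2911  0.058 ]
```

```bash
cat >> h.py <<'E'
def delta(p,R,p0=None,R0=None):
    """shift and turn in move units from current measured (or given) pose to pose p,R"""
    if p0 is None:
        s=bot.read_state(); p0=s['tool_pos'];R0=Ro.from_rotvec(s['tcp_rot'])
    d=R0.inv().apply(p-p0)/.5; w=np.degrees((R0.inv()*R).as_rotvec())/30
    return d.round(4),w.round(4)
E
cat >> m.py <<'E'
yaw=np.radians(63.2); fx=np.array([np.cos(yaw),np.sin(yaw),0]); fy=np.array([-fx[1],fx[0],0]); ez=np.array([0,0,1.])
ax=-.643*fx+.766*ez; t2=np.cross(ax,fy)
E
python3 - <<'E'
from m import *
from scipy.optimize import least_squares
th=np.linspace(0,2*np.pi,60)
C=np.array([.026*(np.cos(t)*fy+np.sin(t)*t2)+s*ax for t in th for s in(-.02,.02)])
def bb(c,X):
    p=proj(c,X+C); return np.array([p[:,0].min(),p[:,0].max(),p[:,1].min(),p[:,1].max()])
o1=np.array([a(418,0)[1],a(503,0)[1],a(0,230)[2],a(0,304)[2]]);o2=np.array([b(484,0)[1],b(568,0)[1],b(0,88)[2],b(0,170)[2]])
r=least_squares(lambda X:np.r_[bb(S,X)-o1,bb(D,X)-o2],[.594,.122,.19]);print(r.x.round(4),r.fun.round(1))
X=r.x; O=np.array([.5911,.1148,0]);print('in feeder',(X-O)@fx,(X-O)@fy)
z=-ax/np.linalg.norm(ax)
# tool down -> tilt: least rotation from start orientation
s=bot.read_state();R0=Ro.from_rotvec(s['tcp_rot']);z0=R0.apply([0,0,1]);v=np.cross(z0,z);v*=np.arccos(z0@z)/np.linalg.norm(v)
R1=Ro.from_rotvec(v)*R0
print('pre',delta(X+z*.018-.1*z,R1), 'raise frame',R0.as_matrix().round(3).tolist())
# predicted q for wrist
for k in (1.9,2.1):
    A=Ro.from_euler('ZY',[.0,k]).inv()*R1*Ro.from_euler('z',-90,degrees=True); print(A.as_euler('ZYZ'))
E
```

```text
[0.594  0.1219 0.1903] [-0.1  0.4 -0.7  0.1 -0.2  0.7 -0.3  0.9]
in feeder 0.007646362847803148 0.000571615059643568
pre (array([ 1.1348, -1.1606, -0.0435]), array([ 0.9608,  0.9208, -0.    ])) raise frame [[0.957, 0.291, -0.001], [0.291, -0.957, 0.002], [0.0, -0.002, -1.0]]
[0.73796199 1.02168172 0.94865182]
[0.83960382 0.88032121 0.77439796]
```

Request:
{"op": "step_arm", "data": {
  "series": [
    {"grip": -1,"z": -0.2},
    {"grip": -1,"z": -0.2},
    {"grip": -1,"x": 0.56,"y": -0.58,"z": -0.2,"ax": 0.48,"ay": 0.46},
    {"grip": -1,"x": 0.56,"y": -0.58,"z": -0.2,"ax": 0.48,"ay": 0.46},
    {"grip": -1,"x": 0.56,"y": -0.58,"z": -0.2,"ax": 0.48,"ay": 0.46},
    {"grip": -1,"x": 0.56,"y": -0.58,"z": -0.2,"ax": 0.48,"ay": 0.46},
    {"grip": -1,"x": 0.56,"y": -0.58,"z": -0.2,"ax": 0.48,"ay": 0.46},
    {"grip": -1,"x": 0.56,"y": -0.58,"z": -0.2,"ax": 0.48,"ay": 0.46},
    {"grip": -1,"x": 0.56,"y": -0.58,"z": -0.2,"ax": 0.48,"ay": 0.46},
    {"grip": -1,"x": 0.56,"y": -0.58,"z": -0.2,"ax": 0.48,"ay": 0.46},
    {"grip": -1,"x": 0.56,"y": -0.58,"z": -0.2,"ax": 0.48,"ay": 0.46},
    {"grip": -1,"x": 0.56,"y": -0.58,"z": -0.2,"ax": 0.48,"ay": 0.46}
  ]
}}

```text
validation failed for argument at $.se...
```

```bash
cat > g.py <<'E'
from m import *
X=np.array([.594,.1219,.1903]); z=-ax/np.linalg.norm(ax)
def plan(back):
    s=bot.read_state();R0=Ro.from_rotvec(s['tcp_rot']);z0=R0.apply([0,0,1]);v=np.cross(z0,z);n=np.linalg.norm(v)
    v=v*np.arctan2(n,z0@z)/max(n,1e-9)
    print('t',s['time'],'q',s['q'].round(3),'p',s['tool_pos'].round(4),'F',s['wrist_force'].round(1),s['torque'].round(2),'w',s['width'],s['grip_force'])
    print(delta(X+z*(.018-back),Ro.from_rotvec(v)*R0))
E
python3 -c "
from g import *
plan(.1)"
```

```text
t 0.1 q [-1.313  0.265  1.605 -0.     1.274 -0.037] p [ 0.1959 -0.6452  0.2301] F [-0.2 -0.3  0.4] [-0.01 -0.01 -0.01] w 0.9994208673126567 0.0
(array([ 1.1347, -1.1607, -0.0436]), array([ 0.9608,  0.9208, -0.    ]))
```

The call was refused, so nothing moved. I'll retry with every field given.

Request:
{"op": "step_arm", "data": {
  "series": [
    {"grip": -1,"x": 0,"y": 0,"z": -0.2,"ax": 0,"ay": 0,"az": 0},
    {"grip": -1,"x": 0,"y": 0,"z": -0.2,"ax": 0,"ay": 0,"az": 0}
  ],
  "force": 60
}}

```text
time: 0.3
tool_pos: [0.1956, -0.644, 0.3283]
tcp_rot: [-3.1, -0.46, 0.001]
wrist_force: [0.4, -1.2, 0.0]
width: 0.999
grip_force: 0.0
```

Request:
{"op": "step_arm", "data": {
  "series": [
    {"grip": -1,"x": 0.56,"y": -0.58,"z": 0,"ax": 0.48,"ay": 0.46,"az": 0},
    {"grip": -1,"x": 0.56,"y": -0.58,"z": 0,"ax": 0.48,"ay": 0.46,"az": 0},
    {"grip": -1,"x": 0.56,"y": -0.58,"z": 0,"ax": 0.48,"ay": 0.46,"az": 0},
    {"grip": -1,"x": 0.56,"y": -0.58,"z": 0,"ax": 0.48,"ay": 0.46,"az": 0},
    {"grip": -1,"x": 0.56,"y": -0.58,"z": 0,"ax": 0.48,"ay": 0.46,"az": 0},
    {"grip": -1,"x": 0.56,"y": -0.58,"z": 0,"ax": 0.48,"ay": 0.46,"az": 0},
    {"grip": -1,"x": 0.56,"y": -0.58,"z": 0,"ax": 0.48,"ay": 0.46,"az": 0},
    {"grip": -1,"x": 0.56,"y": -0.58,"z": 0,"ax": 0.48,"ay": 0.46,"az": 0},
    {"grip": -1,"x": 0.56,"y": -0.58,"z": 0,"ax": 0.48,"ay": 0.46,"az": 0},
    {"grip": -1,"x": 0.56,"y": -0.58,"z": 0,"ax": 0.48,"ay": 0.46,"az": 0}
  ],
  "force": 60
}}

```text
time: 1.3
tool_pos: [0.3799, -0.2858, 0.3312]
tcp_rot: [-2.812, -0.422, -0.288]
wrist_force: [-0.5, -0.3, 0.4]
width: 1.004
grip_force: 0.0
```

```bash
python3 -c "
from g import *
plan(.1)"
```

```text
t 1.3 q [-0.924 -0.093  1.845  0.311  1.549  0.317] p [ 0.3799 -0.2858  0.3312] F [-0.5 -0.3  0.4] [-0.16  0.07 -0.01] w 1.0041154915480288 0.0
(array([ 0.5049, -0.5045,  0.4245]), array([0.4828, 0.4646, 0.    ]))
```

Request:
{"op": "step_arm", "data": {
  "series": [
    {"grip": -1,"x": 0.505,"y": -0.505,"z": 0.42,"ax": 0.48,"ay": 0.465,"az": 0},
    {"grip": -1,"x": 0.505,"y": -0.505,"z": 0.42,"ax": 0.48,"ay": 0.465,"az": 0},
    {"grip": -1,"x": 0.505,"y": -0.505,"z": 0.42,"ax": 0.48,"ay": 0.465,"az": 0},
    {"grip": -1,"x": 0.505,"y": -0.505,"z": 0.42,"ax": 0.48,"ay": 0.465,"az": 0},
    {"grip": -1,"x": 0.505,"y": -0.505,"z": 0.42,"ax": 0.48,"ay": 0.465,"az": 0},
    {"grip": -1,"x": 0.505,"y": -0.505,"z": 0.42,"ax": 0.48,"ay": 0.465,"az": 0},
    {"grip": -1,"x": 0.505,"y": -0.505,"z": 0.42,"ax": 0.48,"ay": 0.465,"az": 0},
    {"grip": -1,"x": 0.505,"y": -0.505,"z": 0.42,"ax": 0.48,"ay": 0.465,"az": 0},
    {"grip": -1,"x": 0.505,"y": -0.505,"z": 0.42,"ax": 0.48,"ay": 0.465,"az": 0},
    {"grip": -1,"x": 0.505,"y": -0.505,"z": 0.42,"ax": 0.48,"ay": 0.465,"az": 0}
  ],
  "force": 60
}}

```text
time: 2.3
tool_pos: [0.5708, 0.0732, 0.2544]
tcp_rot: [-2.494, -0.372, -0.53]
wrist_force: [-0.3, 0.0, -0.0]
width: 1.0
grip_force: 0.0
```

```bash
python3 -c "
from g import *
plan(.1)"
```

```text
t 2.3 q [-0.313 -0.051  2.061  0.772  1.142  0.623] p [0.5708 0.0732 0.2544] F [-0.3  0.  -0. ] [-0.28  0.11  0.01] w 1.000348610935337 0.0
(array([-0.0017, -0.0018,  0.0036]), array([0.0024, 0.0013, 0.    ]))
```

Request:
{"op": "step_arm", "data": {
  "series": [
    {"grip": -1,"x": 0,"y": 0,"z": 0,"ax": 0,"ay": 0,"az": -0.95},
    {"grip": -1,"x": 0,"y": 0,"z": 0,"ax": 0,"ay": 0,"az": -0.95},
    {"grip": -1,"x": 0,"y": 0,"z": 0,"ax": 0,"ay": 0,"az": -0.95},
    {"grip": -1,"x": 0,"y": 0,"z": 0,"ax": 0,"ay": 0,"az": -0.95}
  ]
}}

```text
time: 2.7
tool_pos: [0.5711, 0.0698, 0.2557]
tcp_rot: [-2.398, -1.005, -0.724]
wrist_force: [-0.7, -0.3, -0.2]
width: 1.002
grip_force: 0.0
```

Request:
{"op": "step_arm", "data": {
  "series": [
    {"grip": -1,"x": 0,"y": 0,"z": 0,"ax": 0,"ay": 0,"az": -0.95},
    {"grip": -1,"x": 0,"y": 0,"z": 0,"ax": 0,"ay": 0,"az": -0.95},
    {"grip": -1,"x": 0,"y": 0,"z": 0,"ax": 0,"ay": 0,"az": -0.95},
    {"grip": -1,"x": 0,"y": 0,"z": 0,"ax": 0,"ay": 0,"az": -0.95}
  ]
}}

```text
time: 3.1
tool_pos: [0.571, 0.0696, 0.2557]
tcp_rot: [-2.159, -1.626, -0.885]
wrist_force: [-0.1, 0.6, -0.3]
width: 0.996
grip_force: 0.0
```

Request:
{"op": "step_arm", "data": {
  "series": [
    {"grip": -1,"x": 0,"y": 0,"z": 0,"ax": 0,"ay": 0,"az": -0.95},
    {"grip": -1,"x": 0,"y": 0,"z": 0,"ax": 0,"ay": 0,"az": -0.95},
    {"grip": -1,"x": 0,"y": 0,"z": 0,"ax": 0,"ay": 0,"az": -0.95},
    {"grip": -1,"x": 0,"y": 0,"z": 0,"ax": 0,"ay": 0,"az": -0.95}
  ]
}}

```text
time: 3.5
tool_pos: [0.5711, 0.0696, 0.2557]
tcp_rot: [-1.773, -2.207, -1.008]
wrist_force: [-0.6, 0.2, 0.3]
width: 0.995
grip_force: 0.0
```

Request:
{"op": "step_arm", "data": {
  "series": [
    {"grip": -1,"x": 0,"y": 0,"z": 0,"ax": 0,"ay": 0,"az": -0.95},
    {"grip": -1,"x": 0,"y": 0,"z": 0,"ax": 0,"ay": 0,"az": -0.95},
    {"grip": -1,"x": 0,"y": 0,"z": 0,"ax": 0,"ay": 0,"az": -0.95},
    {"grip": -1,"x": 0,"y": 0,"z": 0,"ax": 0,"ay": 0,"az": -0.95},
    {"grip": -1,"x": 0,"y": 0,"z": 0,"ax": 0,"ay": 0,"az": -0.95}
  ]
}}

```text
time: 4.0
tool_pos: [0.5711, 0.0699, 0.2557]
tcp_rot: [1.219, 2.657, 1.061]
wrist_force: [0.4, 0.2, -1.0]
width: 0.999
grip_force: 0.0
```

```bash
python3 -c "
from g import *
plan(.0)
c=snap('wrist','w1'); cv2.imwrite('pics/w1b.png',cv2.resize(c['img'],(800,600))[:,:,::-1])
print(proj(c,[X,X+.02*ax,X-.03*ax])*800/560)"
```

```text
t 4.0 q [-0.319 -0.053  2.06   0.771  1.142 -1.367] p [0.5711 0.0699 0.2557] F [ 0.4  0.2 -1. ] [-0.29  0.14  0.  ] w 0.9991768012385074 0.0
(array([7.600e-03, 1.000e-04, 2.091e-01]), array([0.0018, 0.0103, 0.    ]))
[[403.79880622 305.82960247]
 [403.91071523 316.44835894]
 [403.66117651 292.77217799]]
```

View pics/w1b.png

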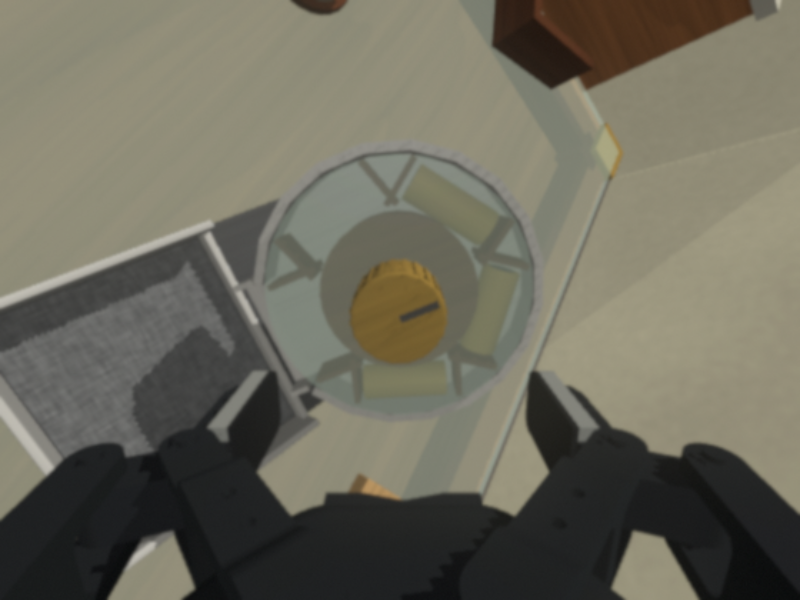

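The wrist view shows the knob's face at (398,317) against a predicted (404,316), about 2–3 mm off. The three sleeves sit at (405,380), (492,310) and (455,205), and the opening is to the left. I'll descend straight and close.

Request:
{"op": "step_arm", "data": {
  "series": [
    {"grip": -1,"x": 0.008,"y": 0,"z": 0.1,"ax": 0,"ay": 0.01,"az": 0},
    {"grip": -1,"x": 0.008,"y": 0,"z": 0.15,"ax": 0,"ay": 0.01,"az": 0},
    {"grip": -1,"x": 0.008,"y": 0,"z": 0.18,"ax": 0,"ay": 0.01,"az": 0},
    {"grip": -1,"x": 0.008,"y": 0,"z": 0.2,"ax": 0,"ay": 0.01,"az": 0},
    {"grip": -1,"x": 0.008,"y": 0,"z": 0.205,"ax": 0,"ay": 0.01,"az": 0},
    {"grip": -1,"x": 0.008,"y": 0,"z": 0.205,"ax": 0,"ay": 0.01,"az": 0}
  ],
  "force": 60
}}

```text
time: 4.65
tool_pos: [0.5984, 0.1338, 0.1786]
tcp_rot: [1.215, 2.663, 1.068]
wrist_force: [-0.1, 0.8, 0.1]
width: 1.0
grip_force: 0.0
```

```bash
python3 -c "
from g import *
plan(.0)
s=bot.read_state();R=Ro.from_rotvec(s['tcp_rot']);print(R.as_matrix()[:,1], R.inv().apply(s['wrist_force']))"
```

```text
t 4.65 q [-0.182  0.065  2.1    0.86   0.955 -1.408] p [0.5984 0.1338 0.1786] F [-0.1  0.8  0.1] [-0.23  0.14  0.03] w 0.9995257803998179 0.0
(array([-0.0043, -0.0028,  0.0019]), array([ 0.0023, -0.0037,  0.    ]))
[0.65742534 0.46114944 0.59593046] [0.61139498 0.34350954 0.32578594]
```

Request:
{"op": "step_arm", "data": {
  "series": [
    {"grip": -1,"x": -0.004,"y": -0.004,"z": 0.001,"ax": 0,"ay": 0,"az": 0},
    {"grip": 1,"x": -0.004,"y": -0.004,"z": 0.001,"ax": 0,"ay": 0,"az": 0},
    {"grip": 1,"x": -0.004,"y": -0.004,"z": 0.001,"ax": 0,"ay": 0,"az": 0},
    {"grip": 1,"x": -0.004,"y": -0.004,"z": 0.001,"ax": 0,"ay": 0,"az": 0},
    {"grip": 1,"x": -0.004,"y": -0.004,"z": 0.001,"ax": 0,"ay": 0,"az": 0},
    {"grip": 1,"x": -0.004,"y": -0.004,"z": 0.001,"ax": 0,"ay": 0,"az": 0},
    {"grip": 1,"x": -0.004,"y": -0.004,"z": 0.001,"ax": 0,"ay": 0,"az": 0}
  ],
  "force": 60
}}

```text
time: 5.35
tool_pos: [0.5971, 0.1308, 0.1757]
tcp_rot: [1.214, 2.666, 1.064]
wrist_force: [-7.6, -7.4, 3.6]
width: 0.594
grip_force: 60.6
```

```bash
python3 -c "
from g import *
plan(.0)
s=bot.read_state();R=Ro.from_rotvec(s['tcp_rot']);print(R.inv().apply(s['wrist_force']),R.inv().apply(s['torque']))"
```

```text
t 5.35 q [-0.187  0.067  2.103  0.858  0.956 -1.414] p [0.5971 0.1308 0.1757] F [-7.6 -7.4  3.6] [-0.92  0.81  0.36] w 0.594124662126052 60.613954067230225
(array([-0.0006,  0.0051,  0.0017]), array([-0.0031, -0.0035, -0.    ]))
[ 1.22725854 -6.31127847 -9.1516066 ] [ 1.28063009 -0.0162649  -0.07547179]
```

Request:
{"op": "step_arm", "data": {
  "series": [
    {"grip": 1,"x": 0,"y": -0.002,"z": 0,"ax": 0,"ay": 0,"az": 0.05},
    {"grip": 1,"x": 0,"y": -0.002,"z": 0,"ax": 0,"ay": 0,"az": 0.15},
    {"grip": 1,"x": 0,"y": -0.002,"z": 0,"ax": 0,"ay": 0,"az": 0.28},
    {"grip": 1,"x": 0,"y": -0.002,"z": 0,"ax": 0,"ay": 0,"az": 0.41},
    {"grip": 1,"x": 0,"y": -0.002,"z": 0,"ax": 0,"ay": 0,"az": 0.54},
    {"grip": 1,"x": 0,"y": -0.002,"z": 0,"ax": 0,"ay": 0,"az": 0.67},
    {"grip": 1,"x": 0,"y": -0.002,"z": 0,"ax": 0,"ay": 0,"az": 0.8},
    {"grip": 1,"x": 0,"y": -0.002,"z": 0,"ax": 0,"ay": 0,"az": 0.92},
    {"grip": 1,"x": 0,"y": -0.002,"z": 0,"ax": 0,"ay": 0,"az": 1}
  ],
  "force": 60
}}

```text
time: 6.25
tool_pos: [0.5981, 0.131, 0.1764]
tcp_rot: [-1.793, -2.173, -1.002]
wrist_force: [0.7, -2.4, 2.5]
width: 0.595
grip_force: 61.7
```

```bash
cat > st.py <<'E'
from g import *
plan(.0)
s=bot.read_state();R=Ro.from_rotvec(s['tcp_rot']);print(R.inv().apply(s['wrist_force']).round(1),R.inv().apply(s['torque']).round(2))
E
python3 st.py
```

```text
t 6.25 q [-0.187  0.067  2.102  0.861  0.954 -0.891] p [0.5981 0.131  0.1764] F [ 0.7 -2.4  2.5] [-0.64  0.22  0.51] w 0.5953130005902358 61.657540798187256
(array([0.0015, 0.0023, 0.0018]), array([ 0.001 , -0.0024, -0.    ]))
[-0.9  1.5 -3.1] [ 0.62 -0.37 -0.45]
```

Request:
{"op": "step_arm", "data": {
  "series": [
    {"grip": 1,"x": 0,"y": 0,"z": 0,"ax": 0,"ay": 0,"az": 0.1},
    {"grip": 1,"x": 0,"y": 0,"z": 0,"ax": 0,"ay": 0,"az": 0.22},
    {"grip": 1,"x": 0,"y": 0,"z": 0,"ax": 0,"ay": 0,"az": 0.35},
    {"grip": 1,"x": 0,"y": 0,"z": 0,"ax": 0,"ay": 0,"az": 0.48},
    {"grip": 1,"x": 0,"y": 0,"z": 0,"ax": 0,"ay": 0,"az": 0.61},
    {"grip": 1,"x": 0,"y": 0,"z": 0,"ax": 0,"ay": 0,"az": 0.74},
    {"grip": 1,"x": 0,"y": 0,"z": 0,"ax": 0,"ay": 0,"az": 0.87},
    {"grip": 1,"x": 0,"y": 0,"z": 0,"ax": 0,"ay": 0,"az": 1}
  ]
}}

```text
time: 7.05
tool_pos: [0.5993, 0.1308, 0.1767]
tcp_rot: [-2.188, -1.557, -0.869]
wrist_force: [6.2, -0.5, -0.5]
width: 0.594
grip_force: 62.4
```

Request:
{"op": "step_arm", "data": {
  "series": [
    {"grip": 1,"x": 0,"y": 0,"z": 0,"ax": 0,"ay": 0,"az": 0.1},
    {"grip": 1,"x": 0,"y": 0,"z": 0,"ax": 0,"ay": 0,"az": 0.2},
    {"grip": 1,"x": 0,"y": 0,"z": 0,"ax": 0,"ay": 0,"az": 0.3},
    {"grip": 1,"x": 0,"y": 0,"z": 0,"ax": 0,"ay": 0,"az": 0.4},
    {"grip": 1,"x": 0,"y": 0,"z": 0,"ax": 0,"ay": 0,"az": 0.4},
    {"grip": 1,"x": 0,"y": 0,"z": 0,"ax": 0,"ay": 0,"az": 0.4},
    {"grip": 1,"x": 0,"y": 0,"z": 0,"ax": 0,"ay": 0,"az": 0.4},
    {"grip": 1,"x": 0,"y": 0,"z": 0,"ax": 0,"ay": 0,"az": 0.4},
    {"grip": 1,"x": 0,"y": 0,"z": 0,"ax": 0,"ay": 0,"az": 0.4}
  ]
}}

```text
time: 7.95
tool_pos: [0.5998, 0.1306, 0.1767]
tcp_rot: [-2.3, -1.296, -0.805]
wrist_force: [8.1, -1.8, -0.6]
width: 0.59
grip_force: 62.8
```

```bash
python3 st.py; python3 -c "
from h import *
c=snap('side','s2');cv2.imwrite('pics/s2b.png',cv2.resize(c['img'][140:290,250:400],None,fx=4,fy=4,interpolation=cv2.INTER_CUBIC)[:,:,::-1])"
```

```text
t 7.95 q [-0.188  0.068  2.101  0.863  0.952 -0.159] p [0.5998 0.1306 0.1767] F [ 8.1 -1.8 -0.6] [-0.09  0.33 -0.36] w 0.5904349633364023 62.76124656200409
(array([ 0.0013, -0.0025,  0.0019]), array([ 0.0048, -0.0057,  0.    ]))
[1.8 8.  1.8] [-0.05 -0.22  0.43]
```

View pics/s2b.png

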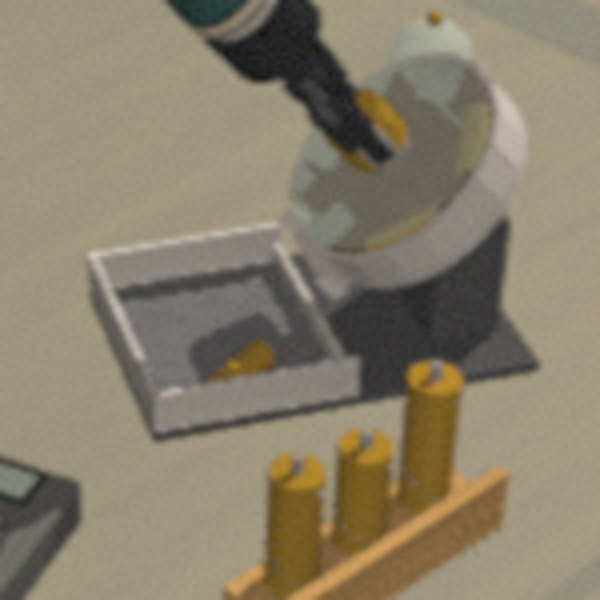

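The side view shows one sleeve lying in the tray at (240,360), with two still in the drum at (470,150) and (400,235). I'll turn on by another 71°.

Request:
{"op": "step_arm", "data": {
  "series": [
    {"grip": 1,"x": 0,"y": 0.002,"z": 0,"ax": 0,"ay": 0,"az": 0.05},
    {"grip": 1,"x": 0,"y": 0.002,"z": 0,"ax": 0,"ay": 0,"az": 0.15},
    {"grip": 1,"x": 0,"y": 0.002,"z": 0,"ax": 0,"ay": 0,"az": 0.28},
    {"grip": 1,"x": 0,"y": 0.002,"z": 0,"ax": 0,"ay": 0,"az": 0.41},
    {"grip": 1,"x": 0,"y": 0.002,"z": 0,"ax": 0,"ay": 0,"az": 0.54},
    {"grip": 1,"x": 0,"y": 0.002,"z": 0,"ax": 0,"ay": 0,"az": 0.67},
    {"grip": 1,"x": 0,"y": 0.002,"z": 0,"ax": 0,"ay": 0,"az": 0.8},
    {"grip": 1,"x": 0,"y": 0.002,"z": 0,"ax": 0,"ay": 0,"az": 0.92},
    {"grip": 1,"x": 0,"y": 0.002,"z": 0,"ax": 0,"ay": 0,"az": 1}
  ]
}}

```text
time: 8.9
tool_pos: [0.6007, 0.1298, 0.1765]
tcp_rot: [-2.469, -0.634, -0.617]
wrist_force: [7.1, -2.4, -3.2]
width: 0.593
grip_force: 62.7
```

Request:
{"op": "step_arm", "data": {
  "series": [
    {"grip": 1,"x": 0,"y": 0,"z": 0,"ax": 0,"ay": 0,"az": 0.1},
    {"grip": 1,"x": 0,"y": 0,"z": 0,"ax": 0,"ay": 0,"az": 0.22},
    {"grip": 1,"x": 0,"y": 0,"z": 0,"ax": 0,"ay": 0,"az": 0.35},
    {"grip": 1,"x": 0,"y": 0,"z": 0,"ax": 0,"ay": 0,"az": 0.48},
    {"grip": 1,"x": 0,"y": 0,"z": 0,"ax": 0,"ay": 0,"az": 0.61},
    {"grip": 1,"x": 0,"y": 0,"z": 0,"ax": 0,"ay": 0,"az": 0.74},
    {"grip": 1,"x": 0,"y": 0,"z": 0,"ax": 0,"ay": 0,"az": 0.87},
    {"grip": 1,"x": 0,"y": 0,"z": 0,"ax": 0,"ay": 0,"az": 1}
  ]
}}

```text
time: 9.7
tool_pos: [0.6011, 0.1288, 0.1759]
tcp_rot: [-2.487, 0.027, -0.406]
wrist_force: [7.9, -5.6, -4.7]
width: 0.596
grip_force: 62.7
```

Request:
{"op": "step_arm", "data": {
  "series": [
    {"grip": 1,"x": 0,"y": 0,"z": 0,"ax": 0,"ay": 0,"az": 0.1},
    {"grip": 1,"x": 0,"y": 0,"z": 0,"ax": 0,"ay": 0,"az": 0.2},
    {"grip": 1,"x": 0,"y": 0,"z": 0,"ax": 0,"ay": 0,"az": 0.3},
    {"grip": 1,"x": 0,"y": 0,"z": 0,"ax": 0,"ay": 0,"az": 0.36},
    {"grip": 1,"x": 0,"y": 0,"z": 0,"ax": 0,"ay": 0,"az": 0.36},
    {"grip": 1,"x": 0,"y": 0,"z": 0,"ax": 0,"ay": 0,"az": 0.36},
    {"grip": 1,"x": 0,"y": 0,"z": 0,"ax": 0,"ay": 0,"az": 0.36},
    {"grip": 1,"x": 0,"y": 0,"z": 0,"ax": 0,"ay": 0,"az": 0.36},
    {"grip": 1,"x": 0,"y": 0,"z": 0,"ax": 0,"ay": 0,"az": 0.36}
  ]
}}

```text
time: 10.6
tool_pos: [0.6011, 0.1284, 0.1756]
tcp_rot: [-2.457, 0.26, -0.327]
wrist_force: [7.2, -5.3, -4.3]
width: 0.595
grip_force: 62.8
```

```bash
python3 st.py; python3 -c "
from h import *
c=snap('side','s3');cv2.imwrite('pics/s3b.png',cv2.resize(c['img'][140:290,250:400],None,fx=4,fy=4,interpolation=cv2.INTER_CUBIC)[:,:,::-1])"
```

```text
t 10.6 q [-0.189  0.071  2.1    0.861  0.949  1.077] p [0.6011 0.1284 0.1756] F [ 7.2 -5.3 -4.3] [-0.89 -0.23 -0.98] w 0.5953032800229335 62.762675285339355
(array([-0.0054, -0.0066,  0.0018]), array([ 0.0026, -0.0111, -0.    ]))
[7.5 6.  2.4] [-0.95  0.88  0.35]
```

View pics/s3b.png

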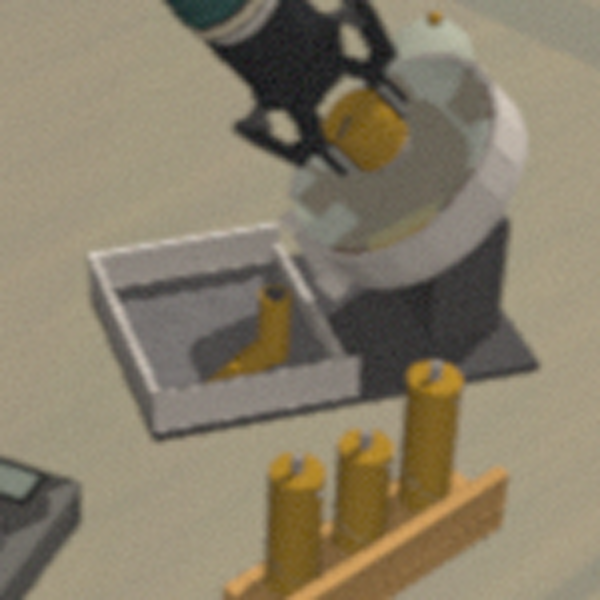

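The picture shows two sleeves in the tray, one lying at (240,365) and one upright or leaning at (275,325). The third is in the drum at (400,235). I'll check where the upright one stands.

Run:
```python
from m import *
c=cal('s3');O=np.array([.5911,.1148,0])
P=lambda u,v:((u+.5)/4-.5+250,(v+.5)/4-.5+140)
def F(p): return [round(float(x),4) for x in((p-O)@fx,(p-O)@fy,p[2])]
for z in(.04,.06,.07,.08): print('top',F(atz(c,*P(275,292),z)))
for z in(.01,.02,.035): print('bot',F(atz(c,*P(270,362),z)))
print('first',F(atz(c,*P(240,368),.023)))
im=cv2.imread('pics/s3.png')[200:240,295:345]; cv2.imwrite('pics/s3z.png',cv2.resize(im,None,fx=12,fy=12,interpolation=cv2.INTER_CUBIC))
```

```text
top [-0.0547, 0.0154, 0.04]
top [-0.064, -0.0099, 0.06]
top [-0.0686, -0.0225, 0.07]
top [-0.0733, -0.0352, 0.08]
bot [-0.074, -0.0329, 0.01]
bot [-0.0783, -0.0447, 0.02]
bot [-0.0849, -0.0624, 0.035]
first [-0.1043, -0.049, 0.023]
```

View pics/s3z.png

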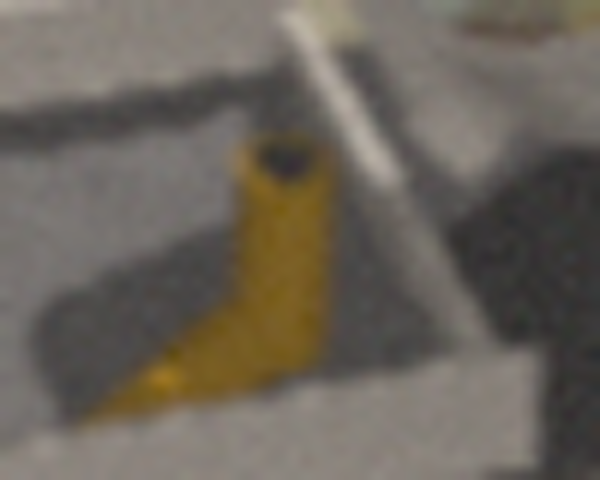

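The enlarged crop shows the second sleeve standing upright on the tray floor, feeder position about (-0.07,-0.03) and centre height about 0.04, below the 0.055 limit. I'll release the knob and back off along its axis.

Request:
{"op": "step_arm", "data": {
  "series": [
    {"grip": -1,"x": 0,"y": 0,"z": 0,"ax": 0,"ay": 0,"az": 0},
    {"grip": -1,"x": 0,"y": 0,"z": 0,"ax": 0,"ay": 0,"az": 0},
    {"grip": -1,"x": 0,"y": 0,"z": 0,"ax": 0,"ay": 0,"az": 0},
    {"grip": -1,"x": 0,"y": 0,"z": 0,"ax": 0,"ay": 0,"az": 0},
    {"grip": -1,"x": 0,"y": 0,"z": 0,"ax": 0,"ay": 0,"az": 0},
    {"grip": -1,"x": 0,"y": 0,"z": -0.05,"ax": 0,"ay": 0,"az": 0},
    {"grip": -1,"x": 0,"y": 0,"z": -0.12,"ax": 0,"ay": 0,"az": 0},
    {"grip": -1,"x": 0,"y": 0,"z": -0.2,"ax": 0,"ay": 0,"az": 0},
    {"grip": -1,"x": 0,"y": 0,"z": -0.3,"ax": 0,"ay": 0,"az": 0},
    {"grip": 1,"x": 0,"y": 0,"z": -0.36,"ax": 0,"ay": 0,"az": 0},
    {"grip": 1,"x": 0,"y": 0,"z": -0.36,"ax": 0,"ay": 0,"az": 0}
  ]
}}

```text
time: 11.75
tool_pos: [0.5481, 0.025, 0.318]
tcp_rot: [-2.456, 0.254, -0.33]
wrist_force: [0.3, -0.5, 0.3]
width: 0.693
grip_force: 0.0
```

```bash
cat > k.py <<'E'
from h import *
def to(p):
    s=bot.read_state();R0=Ro.from_rotvec(s['tcp_rot']);z0=R0.apply([0,0,1]);z=np.array([0,0,-1.]);v=np.cross(z0,z);n=np.linalg.norm(v)
    v=v*np.arctan2(n,z0@z)/max(n,1e-9)
    print('t',s['time'],'q',s['q'].round(3),'p',s['tool_pos'].round(4),'F',s['wrist_force'].round(2),'w',s['width'])
    print(delta(np.array(p),Ro.from_rotvec(v)*R0))
E
python3 -c "
from k import *
to([.608,-.288,.16])"
```

```text
t 11.75 q [-0.425 -0.119  2.004  0.732  1.299  1.131] p [0.5481 0.025  0.318 ] F [ 0.32 -0.48  0.33] w 0.6934200441995502
(array([ 0.2224,  0.6709, -0.0816]), array([-1.2894, -0.3587,  0.    ]))
```

Request:
{"op": "step_arm", "data": {
  "series": [
    {"grip": 1,"x": 0.11,"y": 0.33,"z": -0.08,"ax": -0.65,"ay": -0.18,"az": 0},
    {"grip": 1,"x": 0.11,"y": 0.33,"z": -0.08,"ax": -0.65,"ay": -0.18,"az": 0},
    {"grip": 1,"x": 0.11,"y": 0.33,"z": -0.08,"ax": -0.65,"ay": -0.18,"az": 0},
    {"grip": 1,"x": 0.11,"y": 0.33,"z": -0.08,"ax": -0.65,"ay": -0.18,"az": 0},
    {"grip": 1,"x": 0.11,"y": 0.33,"z": -0.08,"ax": -0.65,"ay": -0.18,"az": 0},
    {"grip": 1,"x": 0.11,"y": 0.33,"z": -0.08,"ax": -0.65,"ay": -0.18,"az": 0}
  ]
}}

```text
time: 12.35
tool_pos: [0.5697, -0.1369, 0.2482]
tcp_rot: [-2.794, 0.289, -0.165]
wrist_force: [-0.5, 1.1, 0.3]
width: 0.007
grip_force: 0.0
```

```bash
python3 -c "
from k import *
to([.608,-.288,.16])"
```

```text
t 12.35 q [-0.483  0.075  1.83   0.365  1.27   1.179] p [ 0.5697 -0.1369  0.2482] F [-0.52  1.07  0.33] w 0.006602170680946193
(array([0.1261, 0.3246, 0.0841]), array([-0.6457, -0.1562,  0.    ]))
```

Request:
{"op": "step_arm", "data": {
  "series": [
    {"grip": 1,"x": 0.126,"y": 0.325,"z": 0.084,"ax": -0.646,"ay": -0.156,"az": 0},
    {"grip": 1,"x": 0.126,"y": 0.325,"z": 0.084,"ax": -0.646,"ay": -0.156,"az": 0},
    {"grip": 1,"x": 0.126,"y": 0.325,"z": 0.084,"ax": -0.646,"ay": -0.156,"az": 0},
    {"grip": 1,"x": 0.126,"y": 0.325,"z": 0.084,"ax": -0.646,"ay": -0.156,"az": 0},
    {"grip": 1,"x": 0.126,"y": 0.325,"z": 0.084,"ax": -0.646,"ay": -0.156,"az": 0},
    {"grip": 1,"x": 0.126,"y": 0.325,"z": 0.084,"ax": -0.646,"ay": -0.156,"az": 0},
    {"grip": 1,"x": 0.126,"y": 0.325,"z": 0.084,"ax": -0.646,"ay": -0.156,"az": 0}
  ]
}}

```text
time: 13.05
tool_pos: [0.609, -0.2879, 0.1632]
tcp_rot: [3.123, -0.321, 0.007]
wrist_force: [0.2, 0.1, -0.3]
width: 0.001
grip_force: 0.0
```

```bash
python3 -c "
from k import *
to([.608,-.288,.09])
K=[.608,-.288,.061]
c=snap('wrist','w2'); im=cv2.resize(c['img'],(800,600))[:,:,::-1].copy()
cv2.imwrite('pics/w2b.png',im)
s=bot.read_state();print(proj(c,[K,[.608,-.313,.055],s['tool_pos']])*800/560)"
```

```text
t 13.05 q [-0.478  0.305  1.68  -0.     1.152  1.297] p [ 0.609  -0.2879  0.1632] F [ 0.23  0.13 -0.27] w 0.001488590383627106
(array([-0.0025,  0.0005,  0.1465]), array([ 0.0026, -0.0083, -0.    ]))
[[402.67592525 305.62153257]
 [442.03111157 295.13826135]
 [402.59504091 377.70137676]]
```

View pics/w2b.png

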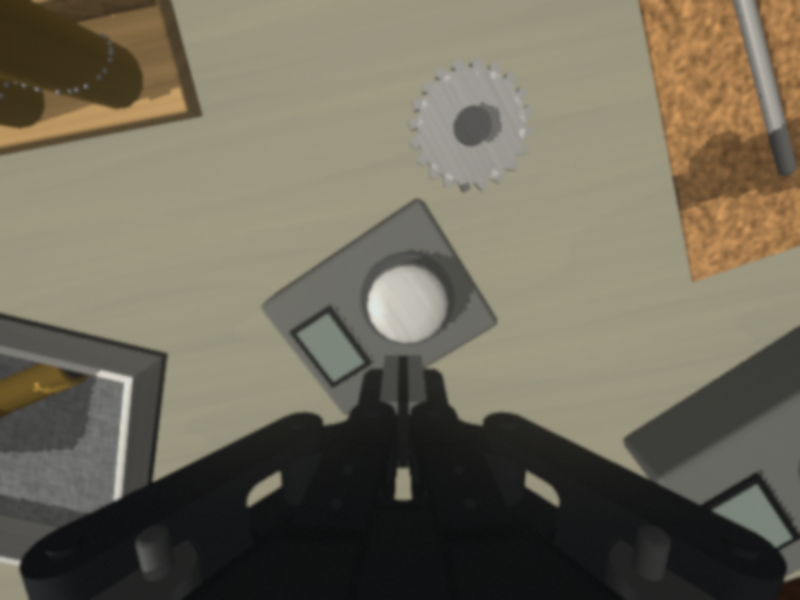

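The wrist view shows the key at (407,303), within 3 mm of the prediction. I'll shift 2 mm and descend to just above it.

Request:
{"op": "step_arm", "data": {
  "series": [
    {"grip": 1,"x": 0,"y": 0.004,"z": 0.08,"ax": 0,"ay": -0.008,"az": 0},
    {"grip": 1,"x": 0,"y": 0.004,"z": 0.14,"ax": 0,"ay": -0.008,"az": 0},
    {"grip": 1,"x": 0,"y": 0.004,"z": 0.17,"ax": 0,"ay": -0.008,"az": 0},
    {"grip": 1,"x": 0,"y": 0.004,"z": 0.185,"ax": 0,"ay": -0.008,"az": 0},
    {"grip": 1,"x": 0,"y": 0.004,"z": 0.19,"ax": 0,"ay": -0.008,"az": 0},
    {"grip": 1,"x": 0,"y": 0.004,"z": 0.19,"ax": 0,"ay": -0.008,"az": 0},
    {"grip": 1,"x": 0,"y": 0.004,"z": 0.19,"ax": 0,"ay": -0.008,"az": 0}
  ]
}}

```text
time: 13.8
tool_pos: [0.6098, -0.2919, 0.069]
tcp_rot: [3.122, -0.322, 0.003]
wrist_force: [0.4, -0.8, -0.4]
width: 0.0
grip_force: 0.0
```

Request:
{"op": "step_arm", "data": {
  "series": [
    {"grip": 1,"x": 0,"y": -0.002,"z": 0.006,"ax": 0,"ay": 0,"az": 0},
    {"grip": 1,"x": 0,"y": -0.002,"z": 0.012,"ax": 0,"ay": 0,"az": 0},
    {"grip": 1,"x": 0,"y": -0.002,"z": 0.012,"ax": 0,"ay": 0,"az": 0},
    {"grip": 1,"x": 0,"y": -0.002,"z": 0.012,"ax": 0,"ay": 0,"az": 0}
  ]
}}

```text
time: 14.2
tool_pos: [0.6087, -0.2903, 0.061]
tcp_rot: [3.123, -0.322, -0.002]
wrist_force: [-0.8, 0.3, -0.8]
width: 0.005
grip_force: 0.0
```

Request:
{"op": "step_arm", "data": {
  "series": [
    {"grip": 1,"x": 0,"y": 0,"z": 0.002,"ax": 0,"ay": 0,"az": 0},
    {"grip": 1,"x": 0,"y": 0,"z": 0.004,"ax": 0,"ay": 0,"az": 0},
    {"grip": 1,"x": 0,"y": 0,"z": 0.004,"ax": 0,"ay": 0,"az": 0}
  ]
}}

```text
time: 14.5
tool_pos: [0.6088, -0.2904, 0.0596]
tcp_rot: [3.123, -0.322, -0.002]
wrist_force: [-0.9, 0.9, 5.3]
width: 0.004
grip_force: 2.2
```

Request:
{"op": "step_arm", "data": {
  "series": [
    {"grip": 1,"x": 0,"y": 0,"z": 0.001,"ax": 0,"ay": 0,"az": 0},
    {"grip": 1,"x": 0,"y": 0,"z": 0.002,"ax": 0,"ay": 0,"az": 0},
    {"grip": 1,"x": 0,"y": 0,"z": 0.002,"ax": 0,"ay": 0,"az": 0}
  ]
}}

```text
time: 14.8
tool_pos: [0.6088, -0.2905, 0.0586]
tcp_rot: [3.123, -0.322, -0.001]
wrist_force: [-2.2, 2.5, 5.8]
width: 0.0
grip_force: 2.7
```

Request:
{"op": "step_arm", "data": {
  "series": [
    {"grip": 1,"x": 0,"y": 0,"z": 0.001,"ax": 0,"ay": 0,"az": 0},
    {"grip": 1,"x": 0,"y": 0,"z": 0.002,"ax": 0,"ay": 0,"az": 0},
    {"grip": 1,"x": 0,"y": 0,"z": 0.002,"ax": 0,"ay": 0,"az": 0}
  ]
}}

```text
time: 15.1
tool_pos: [0.6088, -0.2905, 0.0574]
tcp_rot: [3.123, -0.322, -0.001]
wrist_force: [-2.1, 0.6, 4.0]
width: 0.0
grip_force: 2.1
```

```bash
python3 -c "
from k import *
to([.608,-.288,.056])"
```

```text
t 15.1 q [-0.481  0.411  1.75  -0.002  0.981  1.297] p [ 0.6088 -0.2905  0.0574] F [-2.11  0.57  3.97] w 1.5819975213081498e-05
(array([-0.0027, -0.0045,  0.0027]), array([ 0.0037,  0.0013, -0.    ]))
```

Request:
{"op": "step_arm", "data": {
  "series": [
    {"grip": 1,"x": 0,"y": 0,"z": 0.001,"ax": 0,"ay": 0,"az": 0},
    {"grip": 1,"x": 0,"y": 0,"z": 0.002,"ax": 0,"ay": 0,"az": 0},
    {"grip": 1,"x": 0,"y": 0,"z": 0.002,"ax": 0,"ay": 0,"az": 0},
    {"grip": 1,"x": 0,"y": 0,"z": 0.002,"ax": 0,"ay": 0,"az": 0}
  ]
}}

```text
time: 15.5
tool_pos: [0.6088, -0.2905, 0.0558]
tcp_rot: [3.123, -0.322, -0.002]
wrist_force: [-0.6, 0.2, 2.0]
width: -0.001
grip_force: 1.0
```

The force has fallen to 2.0 N at about 5.3 mm of travel, so the key has clicked. I'll lift straight up.

Request:
{"op": "step_arm", "data": {
  "series": [
    {"grip": 1,"x": 0,"y": 0,"z": 0,"ax": 0,"ay": 0,"az": 0},
    {"grip": 1,"x": 0,"y": 0,"z": -0.01,"ax": 0,"ay": 0,"az": 0},
    {"grip": 1,"x": 0,"y": 0,"z": -0.04,"ax": 0,"ay": 0,"az": 0},
    {"grip": 1,"x": 0,"y": 0,"z": -0.12,"ax": 0,"ay": 0,"az": 0},
    {"grip": 1,"x": 0,"y": 0,"z": -0.2,"ax": 0,"ay": 0,"az": 0},
    {"grip": 1,"x": 0,"y": 0,"z": -0.28,"ax": 0,"ay": 0,"az": 0},
    {"grip": 1,"x": 0,"y": 0,"z": -0.28,"ax": 0,"ay": 0,"az": 0},
    {"grip": 1,"x": 0,"y": 0,"z": -0.28,"ax": 0,"ay": 0,"az": 0},
    {"grip": 1,"x": 0,"y": 0,"z": -0.28,"ax": 0,"ay": 0,"az": 0}
  ]
}}

```text
time: 16.4
tool_pos: [0.6082, -0.2898, 0.1952]
tcp_rot: [3.124, -0.322, -0.004]
wrist_force: [-0.2, -0.2, 0.4]
width: -0.002
grip_force: 0.0
```

```bash
python3 -c "
from k import *
c=snap('side','s4');cv2.imwrite('pics/s4b.png',cv2.resize(c['img'][140:290,210:400],None,fx=4,fy=4,interpolation=cv2.INTER_CUBIC)[:,:,::-1])"
```

```text
(no output)
```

View pics/s4b.png

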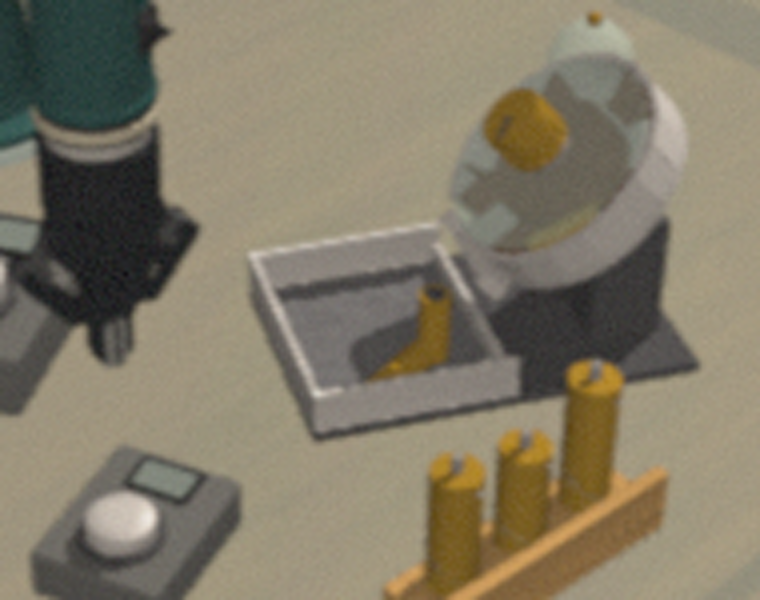

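The key is up at (121,524), two sleeves are in the tray at (405,365) and (435,325), and the third is in the drum at (560,230). The gripper is clear of everything.

```bash
python3 -c "
from workcell import bot
print(bot.finish_job())"
```

```text
the job is handed in; nothing more can be done
None
```

The job is handed in, with no verdict shown: two sleeves are in the tray (the second standing upright, not lying), the third is still in the drum, and the small counter's key was pressed to its click (about 5.3 mm by force) and is back up; the rest of the table was not touched.

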